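# Check a sprocket under the bench magnifier

### The job

Check this sprocket's teeth for wear: first turn the bench magnifier on its post so that its ring light faces the sprocket's stand, and tip the lens 30 degrees down. Then lift the sprocket off its dowel and hold it up level and still in the middle of the lens's view, clear of the stand, leaving the magnifier as you set it and the other things on the bench alone. Finish still holding the sprocket there; do not put it down.

Things in the scene. Friction and masses are not known exactly. Their poses are not given: they have to be found in the camera images.
- magnifier: Grey bench magnifier, fixed to the bench: round foot 136 mm across, 34 mm high, upright post. Origin at the centre of the foot's underside, z up the post. A fork turns on the post; in it tips the round black lens head (114 mm across, 22 mm deep), with a white ring light on the face that looks at the work. Lens centre 250 mm above the bench, over the post.
- swivel (a joint): Turn of the fork and lens about the upright post, rad, counter-clockwise from above; at 0 the ring light faces the y axis of magnifier. It has friction (0.15 N m) and stays where it is left. Range -1.8 to 1.8.
- head_tilt (a joint): Tip of the lens head about its level axis through the lens centre, rad: 0 = lens upright, looking level; positive = the ring light looks down and the lug on top leans the way the light faces; 0.524 = 30 degrees down. It has friction (0.15 N m) and stays where it is left. Range -0.7 to 0.9.
- fork (a point): Point on the post axis 148 mm above the bench, turning with the fork. Its y axis is level and points the way the ring light faces, x lies along the tilt axis, z up.
- lens (a point): Centre of the lens, 250 mm above the bench. Its y axis is the line of sight, out of the ring-light face; x lies along the tilt axis; z points to the grip lug.
- lug (a point): Middle of the black ribbed grip lug on top of the lens head, 79 mm from the lens centre along the lens's z; axes as lens. The lug is 14 mm wide along x, 22 mm along y, and reaches from the rim (57 mm from the lens centre) to 91 mm. Pinched from above across x at this point, it can both turn and tip the head.
- stand: Sprocket stand, fixed to the bench: wooden block 96 x 96 x 10 mm with a light collar 40 mm across up to 18 mm high and an upright dowel 22 mm across whose top is 45 mm above the bench. Origin at the centre of the underside, on the dowel's axis.
- sprocket: Sixteen-tooth steel sprocket, 69 mm over the teeth, 15 mm high, about 0.11 kg, lying over the dowel on the stand's collar, loose on it (bore about 30 mm). Origin at the centre of its underside (18 mm above the bench at first), z up. The toothed plate is the lowest 3 mm; above it a round hub 48 mm across, from 3 to 15 mm, to be gripped across from above.
- sprocket_mid (a point): Centre of the sprocket, 7.5 mm above its underside; axes as sprocket.
- ball_tray: Bystander: yellow jar lid with bearing balls, 70 mm across, 10 mm high. Origin at its underside.
- axle_cone: Bystander: bearing cone, 39 mm across, 22 mm high. Origin at its underside.
- lock_ring: Bystander: slotted lock ring, 44 mm across, 19 mm high. Origin at its underside.
- bearing_ring: Bystander: caged bearing ring, 53 mm across, 8 mm high. Origin at its underside.
- pump_oiler: Bystander: small pump oil can with a spout, 65 mm across, 129 mm high. Origin at its underside.
- grease_tub: Bystander: white tub with a blue lid, 73 mm across, 57 mm high. Origin at its underside.
There are look-alikes about, which are no part of the job. What is shaped like the sprocket but turquoise is not meant. Leave any orange look-alike of the stand alone.

How it is judged:
On the way, in this order (a step that is already met when the one before it is completed fails the run):
1. the magnifier's ring light faces the stand (the stand's axis within 20 mm of straight ahead) and the lens is tipped 30 degrees down (within 5), the sprocket still on its stand (x of stand in the frame of fork between -0.02 and 0.02 m and y of stand in the frame of fork above 0.1 m and value of joint head_tilt between 0.436 and 0.611 rad and distance of sprocket from where it was at the start of the episode below 0.01 m), for 0.3 s.
2. the sprocket is lifted clear of the dowel (z of sprocket in the frame of stand above 0.05 m and contact force between sprocket and the fingers above 0.5 N), for 0.2 s.
At the end, for the whole second after the job is handed in: Ring light still facing the stand (20 mm) and lens 25 to 35 degrees down, untouched; sprocket held by the fingers alone, underside 50 mm or more above the bench, level within 5.7 degrees, still, its centre within 20 mm of the lens's line of sight, 120 to 360 mm in front of it (all of step 2 and x of stand in the frame of fork between -0.02 and 0.02 m and y of stand in the frame of fork above 0.1 m and value of joint head_tilt between 0.436 and 0.611 rad and x of sprocket_mid in the frame of lens between -0.02 and 0.02 m and z of sprocket_mid in the frame of lens between -0.02 and 0.02 m and y of sprocket_mid in the frame of lens between 0.12 and 0.36 m and angle between sprocket's own z axis and vertical below 0.1 rad and contact force between sprocket and stand below 0.1 N and contact force between each of sprocket, the arm, the fingers and magnifier below 0.1 N and linear speed of sprocket below 0.02 m/s and angular speed of sprocket below 0.15 rad/s); the arm keeps its last pose, push and grip.
It fails at once if a bystander is pushed more than 15 mm (distance of any of ball_tray, axle_cone, lock_ring, bearing_ring, pump_oiler, grease_tub from where it was at the start of the episode above 0.015 m).
It fails at once if the sprocket knocks against the magnifier (contact force between sprocket and magnifier above 1 N).
It also fails if it takes over 45 s, if anything falls off the work surface, if the arm or the gripper's body presses on something with over 40 N, if the wrist force passes 120 N, or if a joint passes its speed limit or range.

### The arm

A 7-joint arm with a two-finger parallel gripper is mounted at the origin on the work surface; the furniture and walls round the work are solid. World frame = base frame: x ahead of the robot, y to its left, z up, the work surface at z = 0. Lengths are in m, angles in rad, forces in N, time in s.
With the tool pointing down it reaches from about 0.425 to 0.8 m from the base axis. Payload 8.3 kg.
Tool frame: the origin (TCP) lies at the very end of the fingers, on their centre line; the grasp point (between the pads) lies arm.grip_point_offset behind it (arm.grip_point_offset is the distance from the TCP to the grasp point, in m); z points along the fingers, y is the line along which they close (so a half turn about z gives the same grasp; the last joint's range is limited). The gripper opens to 85 mm and grips with 20 to 120 N. Pads are 22 mm wide; open, the fingers measure 114 mm over their backs; the gripper's body (76 mm by 85 mm) begins 54 mm behind the grasp point. The pads swing forward as they close: fully open they stand 13 mm farther back than shut.
Start: joints at [1.113, 0.383, 0.016, 1.37, -0.006, 1.388, -0.046], TCP at [0.24, -0.577, 0.231] pointing down, gripper open.
Joint ranges: [-2.95, 2.95], [-0.25, 2.06], [-1.52, 1.56], [0.18, 2.33], [-1.44, 4.58], [0.02, 2.06], [-3.01, 3.01]. Speed limits (rad/s): [2.39, 2.39, 3.01, 3.01, 3.14, 3.14, 3.14].

### API

Orientations are given as a 3x3 rotation matrix whose columns are the frame's x, y, z axes.
In Python, from bench import arm gives the robot as it stands. The module is installed in compiled form; this text tells all that it offers. Calls block until the motion is done:
- arm.move_pose(position, orientation): joint-space move of the TCP to a pose.
- arm.move_l(position, v=0.15, ori=None, max_force=None): straight line of the TCP; ori=None keeps the orientation; v is the mean speed in m/s. With max_force (N) it stops when the force on the tool has changed by that much, and returns True; else False.
- arm.set_joints(angles): joint-space move.
- arm.set_gripper(opening, grasp_force=None): opening from 0.0 (shut) to 1.0 (fully open); grasp_force is the grip in N (None keeps the last); returns when the fingers have stopped.
- arm.sleep(seconds).
- arm.solve_ik(position, orientation): joint angles nearest the present ones, or None.
- arm.sense(): the state.
- arm.snapshot(name): name is "scene" or "top" or "wrist"; returns the picture (480x640x3 uint8, red, green, blue); there is no depth.
- arm.camera_model(name): a dict with "K" (3x3 intrinsics, pixels), "k1" (the pictures are not rectified: a ray, as slopes to the right and down, at radius r is drawn at 1 + k1 r^2 times it, then the intrinsics apply), "cam_to_world" (4x4, takes a point from camera to world coordinates). Camera axes: x right, y down, z forward; pixel columns grow to the right and rows downward; lengths in m; the calibration is good to about 2 mm. A picture is of the moment at which its call begins: read the wrist's pose just before it. camera_model takes no time and is no camera call; for the wrist camera it gives the pose at the moment of the call.
A pose or a line that the arm cannot do raises arm.PlanningError and nothing moves.
- arm.hand_in(): hands the job in; it is judged then, once.
Trained networks look in the newest picture that a camera, given by its name, has taken for a name from the list of things; names that differ only in an ending like _2 or _b are one class to them, and where a whole thing is asked for, a point or a joint stands for the part that bears it (a point fixed in the world has none). Each returns a list of dicts, best first, with "conf" (0 to 1); they miss things now and then, are a little off and sometimes report something else, mostly with a low value. They report only what shows in the picture. A call takes as long as a camera call. They do not tell look-alikes from the thing itself.
- arm.recognise(name, camera): "box" ([left, top, right, bottom] as shares, 0 to 1, of the picture: columns of its width, rows of its height, round what is visible of it).
- arm.regions_of(name, camera): "mask" (480x640 bool, what is visible of it) and "box" ([left, top, right, bottom] as shares, 0 to 1, of the picture: columns of its width, rows of its height, round what is visible of it).
- arm.spot_point(name, camera): "position" ([column, row] as shares, 0 to 1, of the picture: columns of its width, rows of its height: a listed point, or the origin of a listed thing).
The state is a dict: "t": time; "joint_positions": joint angles; "joint_vel": joint speeds; "joint_torque": joint torques, N m; "eef_pos": TCP position; "orientation": TCP orientation; "ft_force": force on the tool from outside, world axes, zero at the start; "moment": the same for the moment, N m; "width": opening from 0.0 (shut) to 1.0 (fully open); "gripper_force": force on a finger pad.
Only numpy, scipy, OpenCV 4.12 (cv2) and the standard library are available. Lean on these libraries where they do the work, as an engineer would, in place of code of your own. Each camera call takes 0.05 s, during which the arm holds its last target. There are 200 camera calls.

## Working session

There is one attempt and no reset: what is moved stays moved. The work goes in short steps, each a Python script; the robot and the scene stay as the last script left them, time stands still between calls to the robot, and variables do not carry over. Pictures are saved under pics/ and viewed, at most 10 in all, crops included, and the job is handed in when it is done.

```bash
mkdir -p pics; cat > h.py <<'E'
import numpy as np, cv2
from bench import arm
def ray(cam,uv):
    m=arm.camera_model(cam);K=np.array(m["K"]);T=np.array(m["cam_to_world"])
    d=np.array([(uv[0]-K[0,2])/K[0,0],(uv[1]-K[1,2])/K[1,1]]);s=d.copy()
    for _ in range(20): s=d/(1+m["k1"]*(s@s))
    return T[:3,3],T[:3,:3]@np.array([s[0],s[1],1])
def onz(cam,uv,z):
    o,d=ray(cam,uv);return o+d*(z-o[2])/d[2]
def proj(cam,p):
    m=arm.camera_model(cam);K=np.array(m["K"]);T=np.array(m["cam_to_world"])
    c=T[:3,:3].T@(np.array(p)-T[:3,3]);s=c[:2]/c[2];s=s*(1+m["k1"]*(s@s))
    return np.array([K[0,0]*s[0]+K[0,2],K[1,1]*s[1]+K[1,2]])
def snap(cam,name=None):
    im=arm.snapshot(cam)
    if name: cv2.imwrite(f"pics/{name}.png",im[:,:,::-1])
    return im
E
python3 - <<'E'
from h import *
np.set_printoptions(precision=3,suppress=True)
a=snap("scene");b=snap("top")
cv2.imwrite("pics/scene.png",a[:,:,::-1]);cv2.imwrite("pics/top.png",b[:,:,::-1])
S=np.array([640,480])
zs=dict(magnifier=0,stand=0,sprocket=.018,lug=.329,lens=.25,fork=.148,ball_tray=0,axle_cone=0,lock_ring=0,bearing_ring=0,pump_oiler=0,grease_tub=0)
for n,z in zs.items():
  for cam in("scene","top"):
    for r in arm.spot_point(n,cam)[:4]:
      uv=np.array(r["position"])*S; print(n,cam,round(r["conf"],2),uv,onz(cam,uv,z)[:2])
print(arm.grip_point_offset,arm.sense()["orientation"],arm.sense()["t"])
for c in("scene","top"):print(np.array(arm.camera_model(c)["cam_to_world"]))
E
```

```text
magnifier scene 0.7 [367.616 348.288] [ 0.472 -0.412]
magnifier top 0.62 [376.  244.8] [ 0.482 -0.398]
magnifier top 0.34 [328.512 185.28 ] [ 0.642 -0.28 ]
stand scene 0.85 [316.608 428.88 ] [ 0.27  -0.521]
stand scene 0.48 [238.4   247.584] [0.397 0.1  ]
stand top 0.98 [427.328 328.608] [ 0.268 -0.517]
stand top 0.62 [284.224 225.312] [ 0.538 -0.163]
sprocket top 0.91 [280.192 224.592] [ 0.537 -0.154]
sprocket top 0.62 [263.616 286.8  ] [ 0.38  -0.112]
lug scene 0.73 [384.832 221.376] [ 0.475 -0.424]
lug top 0.81 [406.592 215.616] [ 0.49  -0.413]
lens scene 0.71 [374.912 254.112] [ 0.472 -0.409]
lens top 0.95 [393.6   230.496] [ 0.476 -0.402]
fork scene 0.61 [367.68 290.4 ] [ 0.475 -0.392]
fork scene 0.57 [373.568 255.408] [ 0.564 -0.3  ]
ball_tray scene 0.87 [262.592 250.992] [0.449 0.048]
ball_tray top 0.69 [207.168 259.296] [0.454 0.034]
axle_cone scene 0.64 [239.296 245.376] [0.404 0.11 ]
axle_cone top 0.49 [419.776 215.616] [ 0.556 -0.515]
axle_cone top 0.48 [177.408 279.888] [0.403 0.109]
axle_cone top 0.48 [281.472 222.48 ] [ 0.545 -0.156]
lock_ring scene 0.65 [413.824 318.096] [ 0.624 -0.394]
lock_ring top 0.48 [371.2 189.6] [ 0.628 -0.392]
bearing_ring scene 0.55 [387.904 292.896] [ 0.632 -0.288]
bearing_ring scene 0.43 [410.688 317.616] [ 0.619 -0.389]
bearing_ring top 0.67 [330.176 184.176] [ 0.645 -0.285]
pump_oiler scene 0.58 [408.384 410.592] [ 0.439 -0.583]
pump_oiler top 0.69 [450.688 259.2  ] [ 0.441 -0.587]
pump_oiler top 0.34 [419.392 216.096] [ 0.554 -0.514]
grease_tub scene 0.92 [428.992 361.296] [ 0.56  -0.513]
grease_tub top 0.71 [417.728 214.416] [ 0.559 -0.51 ]
0.0187 [[ 0.923  0.385  0.   ]
 [ 0.385 -0.923  0.   ]
 [ 0.    -0.    -1.   ]] 1.3
[[ 0.84  -0.285  0.462 -0.015]
 [-0.543 -0.456  0.705 -0.964]
 [ 0.01  -0.843 -0.537  0.758]
 [ 0.     0.     0.     1.   ]]
[[-0.022 -0.989  0.146  0.328]
 [-1.     0.022 -0.003 -0.246]
 [-0.001 -0.146 -0.989  1.141]
 [ 0.     0.     0.     1.   ]]
```

View pics/scene.png

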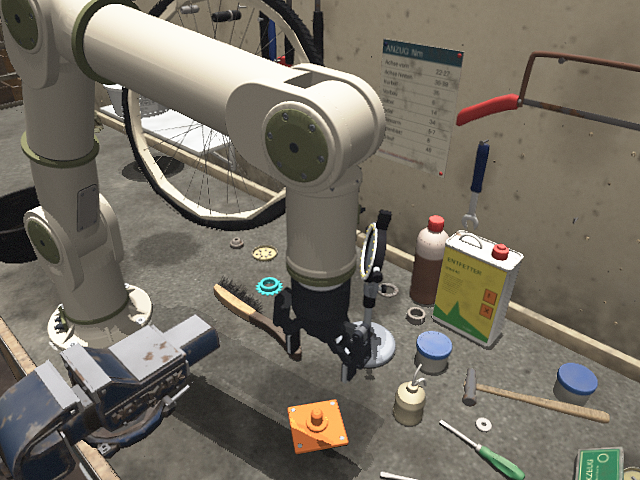

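View pics/top.png

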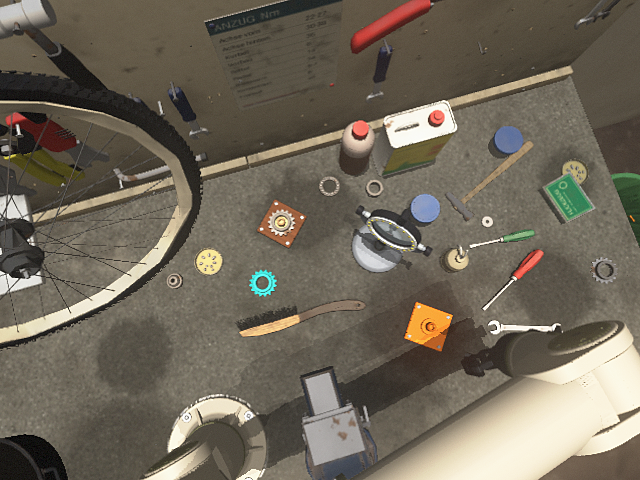

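```bash
python3 - <<'E'
from h import *
a=cv2.imread("pics/scene.png");b=cv2.imread("pics/top.png")
c1=cv2.resize(b[190:280,335:445],(440,360),interpolation=2)
c2=cv2.resize(a[200:380,330:410],(160,360),interpolation=2)
c3=cv2.resize(b[195:255,250:315],(195,180),interpolation=2)
o=np.zeros((360,800,3),np.uint8);o[:,:440]=c1;o[:,440:600]=c2;o[:180,600:795]=c3
cv2.imwrite("pics/crop1.png",o)
np.set_printoptions(precision=3,suppress=True)
def tri(p,q):
    o1,d1=ray("scene",p);o2,d2=ray("top",q)
    d1/=np.linalg.norm(d1);d2/=np.linalg.norm(d2)
    s=np.linalg.lstsq(np.c_[d1,-d2],o2-o1,rcond=None)[0]
    A,B=o1+s[0]*d1,o2+s[1]*d2;return (A+B)/2,np.linalg.norm(A-B)
print("lug",tri([384.8,221.4],[406.6,215.6]));print("lens",tri([374.9,254.1],[393.6,230.5]));print("foot",tri([367.6,348.3],[376,244.8]))
for i in range(2):
  snap("top");print([ (r["conf"],onz("top",np.array(r["position"])*[640,480],z)) for n,z in(("sprocket",.018),("stand",0)) for r in arm.spot_point(n,"top")])
m=arm.regions_of("sprocket","top")
for r in m:
  v,u=np.nonzero(r["mask"]);print(r["conf"],u.mean(),v.mean(),onz("top",[u.mean(),v.mean()],.023))
E
```

```text
lug (array([ 0.489, -0.413,  0.32 ]), np.float64(0.006870807183078687))
lens (array([ 0.477, -0.402,  0.244]), np.float64(0.00022922058502355882))
foot (array([ 0.483, -0.4  , -0.016]), np.float64(0.0015861518599448736))
[(0.89, array([ 0.386, -0.108,  0.018])), (0.81, array([ 0.544, -0.149,  0.018])), (0.18, array([ 0.437, -0.587,  0.018])), (0.62, array([ 0.536, -0.165,  0.   ])), (0.57, array([ 0.274, -0.517,  0.   ]))]
[(0.89, array([ 0.381, -0.11 ,  0.018])), (0.8, array([ 0.544, -0.148,  0.018])), (0.46, array([ 0.515, -0.442,  0.018])), (0.28, array([ 0.558, -0.473,  0.018])), (0.91, array([ 0.54 , -0.157,  0.   ])), (0.64, array([ 0.275, -0.514,  0.   ])), (0.63, array([ 0.633, -0.391,  0.   ])), (0.33, array([ 0.543, -0.143,  0.   ]))]
0.73 281.369696969697 222.43636363636364 [ 0.541 -0.158  0.023]
0.54 261.94692737430165 282.6256983240223 [ 0.39  -0.108  0.023]
```

View pics/crop1.png

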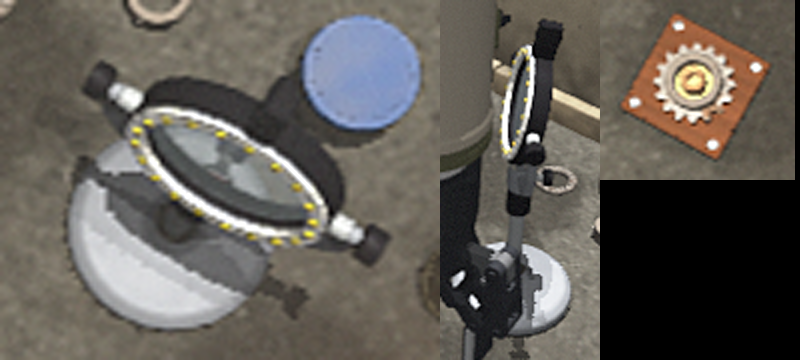

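```bash
cat >> h.py <<'E'
P0=np.array([.479,-.4015]); ST=np.array([.541,-.157])
def ori(yaw,tilt):
    # fork frame: y axis at angle yaw; tool z = -lens z, tool y = +-lens x
    f=np.array([np.cos(yaw),np.sin(yaw),0]);x=np.array([f[1],-f[0],0])
    lz=np.cos(tilt)*np.array([0,0,1])+np.sin(tilt)*f
    return f,x,lz
def tool(yaw,ttilt,s):
    f,x,lz=ori(yaw,ttilt);z=-lz;y=s*x;return np.c_[np.cross(y,z),y,z]
def lugp(yaw,tilt,r=.081,P=None):
    P=P0 if P is None else P
    f,x,lz=ori(yaw,tilt);return np.array([P[0],P[1],.25])+r*lz
E
python3 - <<'E'
from h import *
np.set_printoptions(precision=3,suppress=True)
k1=onz("top",[359.3,210.5],.25);k2=onz("top",[428.3,251.3],.25);print(k1,k2,(k1+k2)/2)
d=k1-k2;yaw=np.arctan2(-d[0],d[1])  # candidates perpendicular
for w in(np.arctan2(d[0],-d[1]),np.arctan2(-d[0],d[1])):print("yaw cand",w)
# perpendicular toward -x,+y
p=np.array([-d[1],d[0]]); p=p if p[0]<0 else -p
yaw=np.arctan2(p[1],p[0]);print("yaw",yaw,"target",np.arctan2(*(ST-P0)[::-1]))
for t in(-.1,-.2,-.3,-.4):print(t,proj("top",lugp(yaw,t,.079)),proj("scene",lugp(yaw,t,.079)))
q0=arm.sense()["joint_positions"]
for y in (yaw,np.arctan2(*(ST-P0)[::-1])):
  for t in(-.3,0,.3,.52):
   for s in(1,-1):
    R=tool(y,t,s);g=lugp(y,t);q=arm.solve_ik(g+R[:,2]*arm.grip_point_offset,R)
    print(round(y,2),t,s,q)
E
```

```text
[ 0.519 -0.334  0.25 ] [ 0.433 -0.469  0.25 ] [ 0.476 -0.401  0.25 ]
yaw cand 2.5723342091156356
yaw cand -0.5692584444741575
yaw 2.5723342091156356 target 1.322452291757801
-0.1 [402.734 218.298] [382.987 215.783]
-0.2 [404.718 214.878] [387.18  216.368]
-0.3 [406.569 211.634] [391.241 217.315]
-0.4 [408.264 208.604] [395.125 218.613]
2.57 -0.3 1 [ 0.809  0.717 -0.42   0.76   0.258  2.004  1.519]
2.57 -0.3 -1 [ 0.61   0.688  0.054  0.778 -0.009  1.975 -1.485]
2.57 0 1 [ 0.936  0.398 -0.427  1.201  0.161  1.575  1.541]
2.57 0 -1 [ 0.633  0.365  0.019  1.218 -0.007  1.558 -1.489]
2.57 0.3 1 [ 0.988  0.111 -0.352  1.578  0.018  1.16   1.64 ]
2.57 0.3 -1 [ 0.72   0.095 -0.059  1.59  -0.024  1.158 -1.471]
2.57 0.52 1 [ 0.879 -0.071 -0.182  1.838 -0.099  0.859  1.741]
2.57 0.52 -1 [ 0.864 -0.072 -0.168  1.839 -0.097  0.859 -1.402]
1.32 -0.3 1 [ 0.962  0.534 -0.256  1.029 -0.137  1.734  0.469]
1.32 -0.3 -1 [ 0.653  0.527  0.281  1.049 -0.382  1.761 -2.518]
1.32 0 1 [ 0.817  0.379 -0.248  1.208  0.091  1.566  0.337]
1.32 0 -1 [ 0.507  0.367  0.201  1.225 -0.072  1.557 -2.694]
1.32 0.3 1 [ 0.626  0.281 -0.229  1.376  0.362  1.451  0.123]
1.32 0.3 -1 [ 0.446  0.269  0.003  1.385  0.296  1.432 -2.974]
1.32 0.52 1 [ 0.485  0.257 -0.227  1.486  0.584  1.424 -0.076]
1.32 0.52 -1 [-0.628  0.544  1.368  1.532 -0.059  1.267 -2.732]
```

```bash
python3 - <<'E'
from h import *
np.set_printoptions(precision=3,suppress=True)
p=arm.sense()["eef_pos"]
arm.move_l([p[0],p[1],.42],v=.25)
yaw=2.572;R=tool(yaw,-.15,1);g=lugp(yaw,-.15)
arm.set_gripper(.6)
arm.move_pose(g-R[:,2]*.075,R)
snap("wrist","w1")
S=[640,480]
for n,z in(("lug",.328),("lens",.25)):
  for r in arm.spot_point(n,"wrist")[:2]:
    uv=np.array(r["position"])*S;print(n,r["conf"],uv,onz("wrist",uv,z))
print(proj("wrist",lugp(yaw,-.15,.079)),arm.sense()["t"],arm.sense()["width"])
E
```

```text
lug 0.89 [323.712 248.208] [ 0.488 -0.407  0.328]
lens 0.71 [321.408 209.28 ] [ 0.475 -0.401  0.25 ]
[323.937 250.803] 4.5583 0.602379033628883
```

View pics/w1.png

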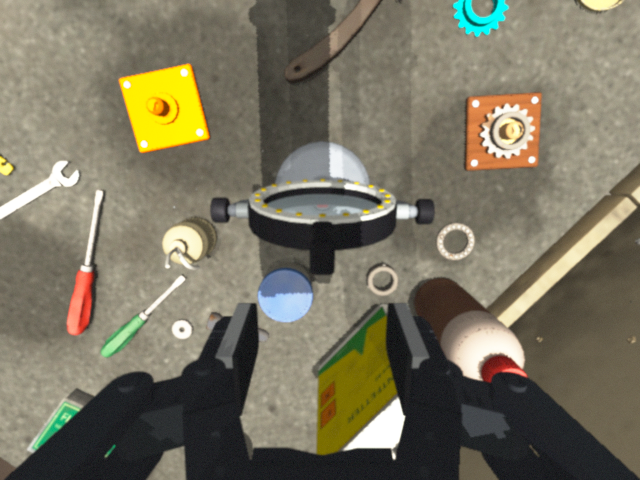

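```bash
cat >> h.py <<'E'
def go(yaw,tilt,v=.08,P=None,r=.081):
    R=tool(yaw,tilt,1);arm.move_l(lugp(yaw,tilt,r,P)+R[:,2]*arm.grip_point_offset,v=v,ori=R)
E
python3 - <<'E'
from h import *
np.set_printoptions(precision=3,suppress=True)
for uv,z in(([323,210.5],.25),([512,130],.045),([508,131],.031)):print(onz("wrist",uv,z))
print(onz("wrist",[220,210],.25),onz("wrist",[426,211],.25))
R=tool(2.572,-.15,1)
print(arm.move_l(lugp(2.572,-.15)+R[:,2]*arm.grip_point_offset,v=.1,max_force=8))
s=arm.sense();print(s["eef_pos"],s["ft_force"])
arm.set_gripper(0,grasp_force=40)
s=arm.sense();print(s["width"],s["gripper_force"],s["ft_force"],s["moment"],s["t"])
E
```

```text
[ 0.476 -0.4    0.25 ]
[ 0.539 -0.162  0.045]
[ 0.54  -0.16   0.031]
[ 0.433 -0.467  0.25 ] [ 0.52  -0.333  0.25 ]
False
[ 0.487 -0.407  0.312] [ 0.27  -0.536  0.808]
0.15564453855510696 40.83532691001892 [ 0.317 -3.754  1.89 ] [-0.615  0.014  0.214] 6.0583
```

```bash
cat >> h.py <<'E'
P1=np.array([.4765,-.4005]); ST1=np.array([.540,-.160]); YT=np.arctan2(*(ST1-P1)[::-1])
def step(yaw,tilt,T,r=.081):
    R=tool(yaw,tilt,1);t=lugp(yaw,tilt,r,P1)+R[:,2]*arm.grip_point_offset
    d=np.linalg.norm(t-arm.sense()["eef_pos"]);arm.move_l(t,v=max(d/T,.002),ori=R)
E
python3 - <<'E'
from h import *
np.set_printoptions(precision=2,suppress=True)
def rep(n):
    s=arm.sense();print(n,s["t"],s["ft_force"],s["moment"],s["width"],flush=True)
for y in np.linspace(2.572,YT,8)[1:]:
    step(y,-.15,.5);rep(round(y,2))
for t in np.linspace(-.15,.524,6)[1:]:
    step(YT,t,.5);rep(round(t,2))
E
```

```text
2.39 6.7167 [ 3.45 -6.34  2.98] [-1.64 -1.17  0.08] 0.1570675937209975
2.21 7.2333 [ 3.62 -6.92  2.43] [-1.75 -0.97 -0.08] 0.1582110791845538
2.03 7.75 [ 2.37 -6.02  2.73] [-1.84 -0.69 -0.06] 0.15812483877461792
1.85 8.2667 [ 1.27 -6.73  3.57] [-1.85 -0.38 -0.12] 0.15630897592462847
1.67 8.775 [ 0.41 -6.57  3.83] [-1.9  -0.07 -0.14] 0.1586744599343399
1.49 9.275 [-1.8  -5.85  4.05] [-1.63  0.28 -0.06] 0.15768905795940927
1.31 9.7667 [-3.28 -4.65  4.27] [-1.37  0.68 -0.17] 0.15796502152519729
-0.02 10.325 [-3.81 -1.5   6.19] [-0.59  0.88  0.01] 0.1522887440327917
0.12 10.9417 [-3.62 -0.57  7.16] [-0.39  0.76 -0.18] 0.15775201838114292
0.25 11.5667 [-3.15  0.53  6.9 ] [-0.42  0.78 -0.15] 0.16122886122952704
0.39 12.1917 [-3.04  0.07  6.31] [-0.39  0.72 -0.33] 0.15375896026906066
0.52 12.8167 [-1.12  1.21  7.21] [-0.26  0.61 -0.35] 0.1562742752173071
```

```bash
python3 - <<'E'
from h import *
np.set_printoptions(precision=3,suppress=True)
arm.set_gripper(.6)
R=tool(YT,.524,1);p=arm.sense()["eef_pos"]
arm.move_l(p-R[:,2]*.09,v=.15)
w=snap("wrist");t=snap("top");cv2.imwrite("pics/w2.png",w[:,:,::-1]);cv2.imwrite("pics/t2.png",t[:,:,::-1])
for n in("lug","lens"):
  for c in("wrist","top"):
    for r in arm.spot_point(n,c)[:1]:print(n,c,r["conf"],np.array(r["position"])*[640,480])
for n,r in(("lug",.079),("lens",0)):
  for c in("wrist","top"):
    print(n,c,proj(c,lugp(YT,.524,r,P1)))
f,x,lz=ori(YT,.524);c=lugp(0,0,0,P1)
for s in(.09,-.09):print("knob",[proj(k,c+s*x) for k in("wrist","top")])
print("stand",proj("wrist",[*ST1,.045]),arm.sense()["t"])
E
```

```text
lug wrist 0.79 [323.712 255.6  ]
lug top 0.76 [380.224 216.192]
lens wrist 0.76 [320.512 215.184]
lens top 0.87 [393.28  229.008]
lug wrist [322.467 254.378]
lug top [378.388 219.376]
lens wrist [322.424 216.655]
lens top [393.06  230.428]
knob [array([440.077, 216.649]), array([402.355, 188.164])]
knob [array([204.845, 216.55 ]), array([383.527, 273.887])]
stand [ 322.749 -318.732] 14.3167
```

View pics/w2.png

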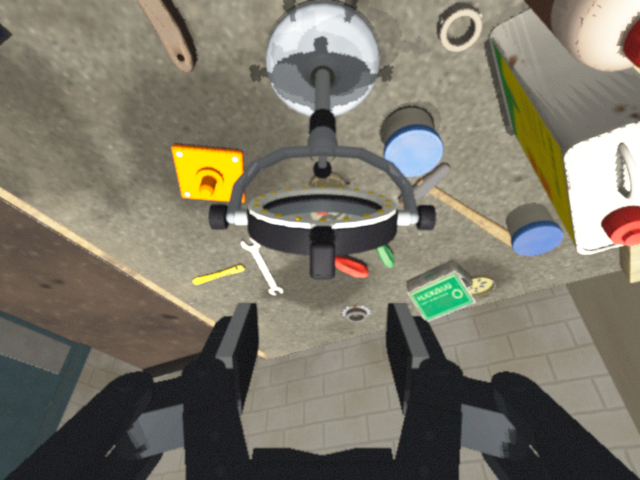

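View pics/t2.png

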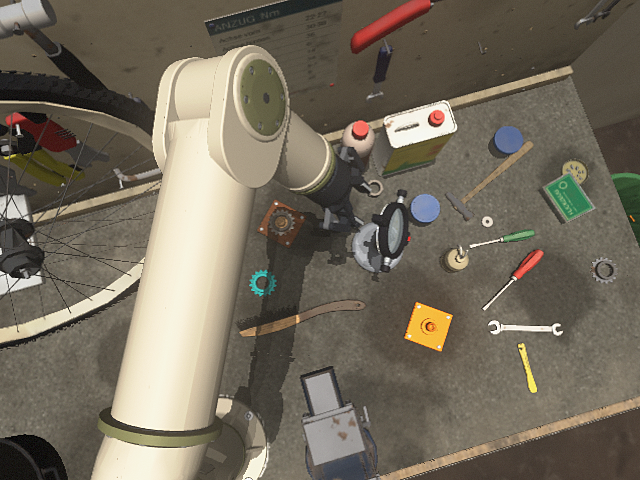

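```bash
python3 - <<'E'
from h import *
np.set_printoptions(precision=3,suppress=True)
R=tool(YT,0,1);p=arm.sense()["eef_pos"]
arm.move_l([ST1[0],ST1[1],.30],v=.2,ori=R)
arm.set_gripper(.68)
f,x,lz=ori(YT,0)
w=snap("wrist","w3")
for n,z in(("sprocket",.018),("sprocket_mid",.0255),("stand",0)):
  for r in arm.spot_point(n,"wrist")[:2]:
    uv=np.array(r["position"])*[640,480];print(n,r["conf"],uv,onz("wrist",uv,z))
for r in arm.regions_of("sprocket","wrist")[:2]:
  v,u=np.nonzero(r["mask"]);print(r["conf"],len(u),[u.min(),u.max(),v.min(),v.max()],onz("wrist",[(u.min()+u.max())/2,(v.min()+v.max())/2],.023))
print(proj("wrist",[*ST1,.045]),arm.sense()["t"],arm.sense()["joint_positions"])
E
```

```text
sprocket 0.97 [323.072 178.896] [ 0.542 -0.157  0.018]
sprocket 0.78 [178.624 167.808] [ 0.397 -0.106  0.018]
sprocket_mid 0.94 [177.792 167.28 ] [ 0.4   -0.105  0.026]
sprocket_mid 0.67 [323.776 185.52 ] [ 0.542 -0.162  0.026]
stand 0.59 [323.392 174.192] [ 0.543 -0.155  0.   ]
0.78 2199 [np.int64(291), np.int64(353), np.int64(148), np.int64(210)] [ 0.541 -0.155  0.023]
0.7 2179 [np.int64(147), np.int64(210), np.int64(137), np.int64(198)] [ 0.399 -0.106  0.023]
[321.794 187.833] 15.9083 [ 0.487  0.245 -0.318  1.411  0.076  1.498 -0.086]
```

View pics/w3.png

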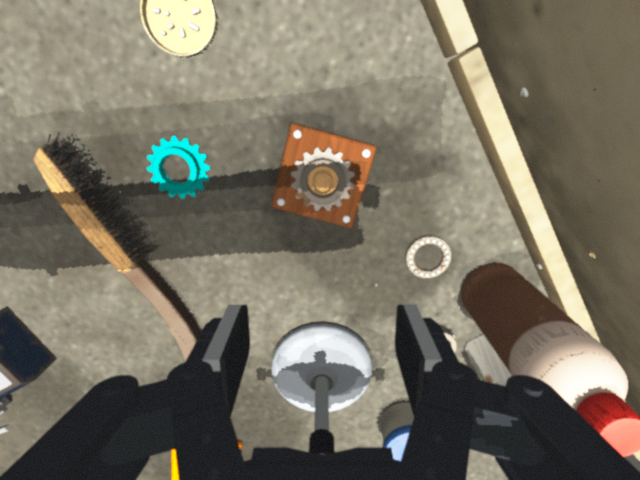

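```bash
python3 - <<'E'
from h import *
np.set_printoptions(precision=3,suppress=True)
for uv,z in(([322.5,180],.045),([322.5,177.2],.01),([322,179],.023)):print(onz("wrist",uv,z))
C=np.array([.5410,-.1562]);R=tool(YT,0,1)
arm.move_l([*C,.13],v=.2,ori=R);arm.move_l([*C,.06],v=.12)
s=arm.sense();f0=s["ft_force"]
hit=arm.move_l([*C,.012],v=.03,max_force=4)
s=arm.sense();print(hit,s["eef_pos"],s["ft_force"]-f0,s["moment"],s["t"],s["width"])
E
```

```text
[ 0.543 -0.152  0.045]
[ 0.542 -0.156  0.01 ]
[ 0.541 -0.155  0.023]
True [ 0.541 -0.156  0.016] [-1.162 -0.666  5.957] [0.052 0.273 0.063] 18.95 0.6801149008033587
```

```bash
python3 - <<'E'
from h import *
np.set_printoptions(precision=3,suppress=True)
C=np.array([.5410,-.1562])
arm.move_l([*C,.019],v=.03)
arm.set_gripper(0,grasp_force=40)
s=arm.sense();print(s["width"],s["gripper_force"],s["ft_force"]);zg=s["eef_pos"][2]
f,x,lz=ori(YT,0);D=C-P1
h=D@f[:2];lat=D@x[:2];zm=.25-h*np.tan(.524);T=[*C,zm-(.0255-zg)];print(h,lat,zm,zg,T)
arm.move_l([*C,.07],v=.06);arm.move_l(T,v=.05);arm.sleep(.5)
w=snap("wrist");t=snap("top");a=snap("scene")
o=np.zeros((480,800,3),np.uint8);o[:,:400]=cv2.resize(a[200:440,200:400],(400,480));o[:,400:]=cv2.resize(w[240:480,220:420],(400,480))
cv2.imwrite("pics/e.png",o[:,:,::-1])
s=arm.sense();print(s["eef_pos"],s["width"],s["gripper_force"],s["ft_force"],s["t"])
for c in("scene","top","wrist"):
  for r in arm.spot_point("sprocket_mid",c)[:2]:print(c,r["conf"],np.array(r["position"])*[640,480],proj(c,[*C,zm]))
E
```

```text
0.5305546945291661 40.85024925640255 [-1.587 -0.043  4.567]
0.2526712092614751 -3.2161859829377137e-06 0.10398500751705328 0.019276922618772226 [np.float64(0.541), np.float64(-0.1562), np.float64(0.09776193013582551)]
[ 0.541 -0.156  0.098] 0.5258524087514557 40.90322983499391 [ 0.946  0.199 -0.526] 21.8417
scene 0.7 [267.072 288.192] [329.911 244.798]
scene 0.48 [327.616 242.496] [329.911 244.798]
top 0.7 [279.168 221.088] [277.911 216.122]
top 0.56 [264.32  284.112] [277.911 216.122]
wrist 0.87 [ 63.68 229.92] [321.787 326.664]
```

View pics/e.png

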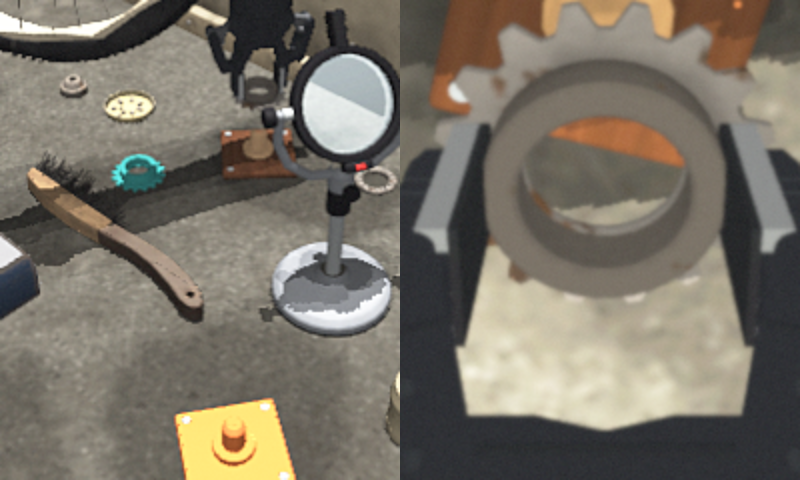

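```bash
python3 - <<'E'
from h import *
np.set_printoptions(precision=1,suppress=True)
f,x,lz=ori(YT,0);m=np.array([.541,-.1562,.104])
for deg in(-6,-3,0,3,6):
  a=np.radians(deg);F=np.cos(a)*f+np.sin(a)*lz;Z=np.cos(a)*lz-np.sin(a)*f
  print(deg,[proj("wrist",m+s*r*F+z*Z)[1] for r,z in((.024,.0075),(.0345,-.0045),(.0151,.0075)) for s in(1,-1)])
s=arm.sense();print(s["joint_vel"],s["t"])
E
```

```text
-6 [np.float64(274.238104043472), np.float64(393.11907905997646), np.float64(238.2638283987086), np.float64(398.0274794869979), np.float64(297.50614213427025), np.float64(372.22250909654827)]
-3 [np.float64(276.4751920855251), np.float64(391.9566662849239), np.float64(238.8669884557059), np.float64(394.7934378176679), np.float64(299.37847282237107), np.float64(371.9330718198646)]
0 [np.float64(278.89936753049346), np.float64(390.6350874783027), np.float64(239.73632019278713), np.float64(391.45371044432085), np.float64(301.3490435962976), np.float64(371.52074811743614)]
3 [np.float64(281.50627095575527), np.float64(389.16200694774625), np.float64(240.87883470434906), np.float64(388.01821709479094), np.float64(303.4124510004397), np.float64(370.98881810683497)]
6 [np.float64(284.29048383545694), np.float64(387.5451769163934), np.float64(242.30083952029355), np.float64(384.49643403104284), np.float64(305.5627662972247), np.float64(370.3408313167165)]
[-0.  0.  0. -0. -0. -0.  0.] 21.9917
```

```bash
python3 -c "
from h import *
print(arm.hand_in())"
```

```text
the job is handed in; nothing more can be done
None
```

I handed the job in, but the hand-in returned no verdict. At that point the ring light faced the stand with the lens tipped about 30° down, and the gripper held the sprocket still and level (within about 2° by my estimate) on the line of sight, about 96 mm above the bench. The clock stood at about 22 s of the 45 s allowed.

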